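# Open the tablet bottle that is due

### The arm

A 7-joint arm with a two-finger parallel gripper is mounted at the origin on a cart in front of the work surface, level with it; the furniture and walls round the work are solid. World frame = base frame: x ahead of the robot, y to its left, z up, the work surface at z = 0. Lengths are in m, angles in rad, forces in N, time in s.
With the tool pointing down it reaches from about 0.4 to 0.85 m from the base axis. Payload 10.4 kg.
Tool frame: the origin (TCP) lies at the centre of the arm's flange, where the gripper is bolted on; the fingertips stand 173 mm ahead of it and the grasp point (between the pads) lies 155 mm ahead of it; z points along the fingers, y is the direction in which the jaws open and shut (so a half turn about z gives the same grasp; the last joint's range is limited). The gripper opens to 85 mm and grips with 20 to 120 N. Pads are 22 mm wide; open, the fingers measure 114 mm over their backs; the gripper's body (76 mm by 85 mm) begins 54 mm behind the grasp point. The pads swing forward as they close: fully open they stand 13 mm farther back than shut.
Start: joints at [-1.134, 0.332, -0.065, 1.46, 0.022, 1.35, -0.088], TCP at [0.277, 0.56, 0.405] pointing down, gripper open.
Joint ranges: [-2.6, 2.6], [-0.5, 2.12], [-1.47, 1.34], [0.16, 2.42], [-1.27, 4.41], [0.06, 2.06], [-2.6, 2.6]. Speed limits (rad/s): [2.22, 2.22, 2.79, 2.79, 3.14, 3.14, 3.14].

### API

Orientations are given as a rotation vector (axis times angle).
In Python, from plant import env, vision gives the robot as it stands.
- The arm moves only by the shell command python3 -m pendant 'ROWS' [FORCE]. ROWS is JSON, a list that holds one entry, the list of rows, each a list of 7 numbers: the turn, a rotation vector about the tool's x, y, z in degrees, then the shift along the tool's x, y, z in mm, then the gripper command: -1 is fully open, 1 is shut, values between are in proportion. A call has 1 to 8 rows; each row shifts and turns the commanded pose from where the row before left it, along the tool's axes as they then stand; what a row does not reach is not made up. A row lasts 1/8 s, in which the tool goes at most 62.5 mm and 10.7 degrees, less where a joint would pass 70% of its speed; a pose out of reach is approached as far as the arm can. A call with a gripper value outside its range is refused whole. The fingers move at their own pace and stop on an object; FORCE is the grip in N (left out, the last holds). Time passes only in rows, so rows that do not move let the fingers close. It gives the time, the measured TCP pose, the force and the opening at its end, in the units of the state.
- env.state(): the state, without advancing time (a new reading comes with each control period).
- vision.capture(name): name is "scene" or "side" or "wrist"; returns a dict with "color" (400x640x3 uint8, red, green, blue), "depth" (400x640 float32, m along the optical axis (not along the pixel's ray), 0 where there is no reading), "fx", "fy", "cx", "cy" (pixels), "dist" ([k1, k2, p1, p2, k3] as OpenCV has them; the pictures are not rectified), "world_to_cam" (4x4, takes a point from world to camera coordinates); the wrist camera has in their place "mount" (4x4, takes a point from camera to tool coordinates, whose origin is the TCP and whose axes are the flange's). Camera axes: x right, y down, z forward; pixel columns grow to the right and rows downward; lengths in m; the calibration is good to about 2 mm. A picture is of the moment at which its call begins: read the wrist's pose just before it.
- env.close_job(): hands the job in, once; it reports no verdict.
The state is a dict: "time_s": time; "qpos": joint angles; "joint_vel": joint speeds; "effort": joint torques, N m; "tool_pos": TCP position; "tcp_rot": TCP orientation; "force": force on the tool from outside, world axes, zero at the start; "ft_torque": the same for the moment, N m; "finger_gap": finger opening in m.
Only numpy, scipy, OpenCV 4.12 (cv2) and the standard library are available. Lean on these libraries where they do the work, as an engineer would, in place of code of your own. Each camera call takes 0.05 s, during which the arm holds its last target.

### The job

Two tablet bottles with push-and-turn safety caps stand in the white caddy: open the one that has the round green token in front of it and leave the one behind the square red token closed. Press its cap down, keep it pressed while you turn it anticlockwise (seen from above) until it is free, then lift it and finish holding it still and level in the gripper, straight above its own bottle and about 5 cm higher than when it was closed. Both bottles stay standing in the caddy, and the single spice jar at the left is left alone.

Things in the scene. Friction and masses are not known exactly. Their poses are not given: they have to be found in the camera images.
- caddy: white tray fixed to the worktop, 140 mm (x) by 210 mm (y), base 8 mm thick. Origin on the worktop; x points away from the token ledge towards the bottles. Two square wells with walls up to 41 mm high are centred at x = +25 mm, y = +65 and -65 mm; in front of each, at x = -45 mm and the same y, is the place for a token
- token_green: round green token, 36 mm across and 8 mm thick, fixed, lying 70 mm in front of the bottle to open; origin at the centre of its underside. The two tokens may be either way round
- token_red: square red token, 34 mm wide and 8 mm thick, with a white bar, fixed, lying 70 mm in front of the bottle to leave closed; origin at the centre of its underside
- bottle_white: amber tablet bottle with white cap and white label stripe: 58 x 58 mm square, 62 mm high to the shoulder, 37 mm neck above, 103 mm in all, 0.2 to 0.4 kg. Origin: centre of its underside, z up. Loose, but its square well in the caddy keeps it from turning; it comes up with a cap pulled while locked. A cap cannot turn clockwise; past 50 degrees anticlockwise it need not be pressed
- bottle_teal: amber tablet bottle with teal cap and teal label stripe: 58 x 58 mm square, 62 mm high to the shoulder, 37 mm neck above, 103 mm in all, 0.2 to 0.4 kg. Origin: centre of its underside, z up. Loose, but its square well in the caddy keeps it from turning; it comes up with a cap pulled while locked. A cap cannot turn clockwise; past 50 degrees anticlockwise it need not be pressed
- cap_white: push-and-turn safety cap, white, round, 52 mm across, 32 mm tall, 30 g; grip it from above. Origin: centre of its lower rim, z up. Locked: origin 80 mm above its bottle's, x axes parallel. A spring (6 N locked, 11 N down) holds it up behind a tab: press it down over 3 mm (bottoms at 5.5 mm), keep it down and turn it 50 to 75 degrees (hard stop at 75; 62 is best) anticlockwise from above; there it pulls straight up
- cap_teal: push-and-turn safety cap, teal, round, 52 mm across, 32 mm tall, 30 g; grip it from above. Origin: centre of its lower rim, z up. Locked: origin 80 mm above its bottle's, x axes parallel. A spring (6 N locked, 11 N down) holds it up behind a tab: press it down over 3 mm (bottoms at 5.5 mm), keep it down and turn it 50 to 75 degrees (hard stop at 75; 62 is best) anticlockwise from above; there it pulls straight up
- spice_jar: loose spice jar with a black lid standing at the left, apart from the others, 41 mm across, 105 mm high, bystander; origin at the centre of its underside
Things that resemble listed ones, but are neither listed nor needed, are in the scene too. Of the things shaped like the cap_teal, the teal one is meant.

How it is judged:
On the way, in this order (a step that is already met when the one before it is completed fails the run):
1. the due bottle's cap is pressed down at least 2 mm, before it is turned (((horizontal distance between token_green and bottle_white below 0.1 m and z of cap_white in the frame of bottle_white below 0.078 m and angle between the x axis of cap_white and the x axis of bottle_white, either way round below 0.3 rad) or (horizontal distance between token_green and bottle_teal below 0.1 m and z of cap_teal in the frame of bottle_teal below 0.078 m and angle between the x axis of cap_teal and the x axis of bottle_teal, either way round below 0.3 rad))), for 0.05 s.
2. the pressed cap is turned at least 45 degrees while still on the neck (((horizontal distance between token_green and bottle_white below 0.1 m and z of cap_white in the frame of bottle_white below 0.088 m and angle between the x axis of cap_white and the x axis of bottle_white, either way round above 0.785 rad) or (horizontal distance between token_green and bottle_teal below 0.1 m and z of cap_teal in the frame of bottle_teal below 0.088 m and angle between the x axis of cap_teal and the x axis of bottle_teal, either way round above 0.785 rad))), for 0.05 s.
At the end, for the whole second after the job is handed in: The due cap is held in the fingers, still (under 3 cm/s), off its bottle, 30 to 120 mm higher than when closed, within 35 mm of its bottle's axis and 20 degrees of level; the other cap is locked as before; both bottles stand upright in their wells (within 5 mm of the floor) (((horizontal distance between token_green and bottle_white below 0.1 m and z of cap_white in the frame of bottle_white between 0.11 and 0.2 m and horizontal distance between cap_white and bottle_white below 0.035 m and angle between cap_white's own z axis and vertical below 0.35 rad and contact force between the fingers and cap_white above 1 N and contact force between cap_white and bottle_white below 0.1 N and linear speed of cap_white below 0.03 m/s and z of cap_teal in the frame of bottle_teal below 0.084 m and angle between the x axis of cap_teal and the x axis of bottle_teal, either way round below 0.3 rad and horizontal distance between cap_teal and bottle_teal below 0.035 m and z of each of bottle_white, bottle_teal in the frame of caddy below 0.013 m and angle between each of bottle_white, bottle_teal's own z axis and vertical below 0.1 rad) or (horizontal distance between token_green and bottle_teal below 0.1 m and z of cap_teal in the frame of bottle_teal between 0.11 and 0.2 m and horizontal distance between cap_teal and bottle_teal below 0.035 m and angle between cap_teal's own z axis and vertical below 0.35 rad and contact force between the fingers and cap_teal above 1 N and contact force between cap_teal and bottle_teal below 0.1 N and linear speed of cap_teal below 0.03 m/s and z of cap_white in the frame of bottle_white below 0.084 m and angle between the x axis of cap_white and the x axis of bottle_white, either way round below 0.3 rad and horizontal distance between cap_white and bottle_white below 0.035 m and z of each of bottle_teal, bottle_white in the frame of caddy below 0.013 m and angle between each of bottle_teal, bottle_white's own z axis and vertical below 0.1 rad))); the arm keeps its last pose, push and grip.
It fails at once if the cap behind the red token is turned or pulled ((horizontal distance between token_green and bottle_white below 0.1 m and (angle between the x axis of cap_teal and the x axis of bottle_teal, either way round above 0.3 rad or z of cap_teal in the frame of bottle_teal above 0.084 m or distance of cap_teal from where it was at the start of the episode above 0.012 m)) or (horizontal distance between token_green and bottle_teal below 0.1 m and (angle between the x axis of cap_white and the x axis of bottle_white, either way round above 0.3 rad or z of cap_white in the frame of bottle_white above 0.084 m or distance of cap_white from where it was at the start of the episode above 0.012 m))).
It fails at once if a bottle is lifted out of its well or tipped (z of any of bottle_white, bottle_teal in the frame of caddy above 0.03 m or angle between any of bottle_white, bottle_teal's own z axis and vertical above 0.35 rad).
It fails at once if the loose spice jar at the left is moved by more than 2 cm (distance of spice_jar from where it was at the start of the episode above 0.02 m).
It also fails if it takes over 40 s, if anything falls off the work surface, if the arm or the gripper's body presses on something with over 40 N, if the wrist force passes 120 N, or if a joint passes its speed limit or range.

## Working session

There is one attempt and no reset: what is moved stays moved. The work goes in short steps, Python scripts to look and compute and a shell command to move; the robot and the scene stay as the last step left them, time stands still between calls to the robot, and variables do not carry over. Pictures are saved under pics/ and viewed, and the job is handed in when it is done.

```bash
ls; mkdir -p pics
python3 - <<'E'
from plant import env, vision
import cv2
s=env.state(); print(s)
for n in("scene","side","wrist"):
    c=vision.capture(n); cv2.imwrite(f"pics/{n}0.png",c["color"][:,:,::-1])
    print(n,c["fx"],c["fy"],c["cx"],c["cy"],c["dist"],c.get("world_to_cam",c.get("mount")))
E
```

```text
pics
{'time_s': 0.0, 'qpos': array([-1.13357483,  0.33289467, -0.0646826 ,  1.46096106,  0.02160883,
        1.34989845, -0.08848891]), 'joint_vel': array([ 7.60173194e-05,  1.01699365e-03, -2.18089917e-03,  6.70227945e-05,
       -5.00873718e-04,  2.45046617e-04, -6.33807133e-04]), 'effort': array([-1.14211971e-04, -6.25447941e+01,  4.89279523e-02, -3.91597939e+01,
        1.61159394e-02,  1.00262213e-02,  4.41729128e-05]), 'tool_pos': array([0.27731417, 0.55996307, 0.40389204]), 'tcp_rot': array([-7.15854120e-01, -3.05868628e+00,  2.26776429e-03]), 'force': array([0.71704514, 0.00501753, 0.1343317 ]), 'ft_torque': array([ 0.03958605, -0.05065022, -0.05253654]), 'finger_gap': 0.08540539505174045}
scene 439.9310792393435 439.9310792393435 318.8631429967085 198.81992261347307 [0.00580689 0.         0.         0.         0.        ] [[ 0.67327671 -0.7391905  -0.01720114 -0.22564598]
 [-0.51950549 -0.45637101 -0.72238463  0.31710369]
 [ 0.52612975  0.49530083 -0.69127749  1.0155262 ]
 [ 0.          0.          0.          1.        ]]
side 488.494569159532 488.494569159532 311.15018338795505 201.63841729925804 [-0.05092382  0.          0.          0.          0.        ] [[ 0.97443468 -0.22454531 -0.00751371 -0.39438509]
 [-0.09479233 -0.38057908 -0.91987715  0.14970591]
 [ 0.20369454  0.89707244 -0.39213463  1.10181622]
 [ 0.          0.          0.          1.        ]]
wrist 313.20315960587425 313.20315960587425 321.80904476414963 200.912336165704 [0.01992174 0.         0.         0.         0.        ] [[ 6.11881065e-05 -9.61583987e-01 -2.74510895e-01  6.99460711e-02]
 [ 9.99999913e-01  1.71884003e-04 -3.79193706e-04  3.62004296e-04]
 [ 4.11810627e-04 -2.74510848e-01  9.61583915e-01  3.03887648e-02]
 [ 0.00000000e+00  0.00000000e+00  0.00000000e+00  1.00000000e+00]]
```

View pics/scene0.png

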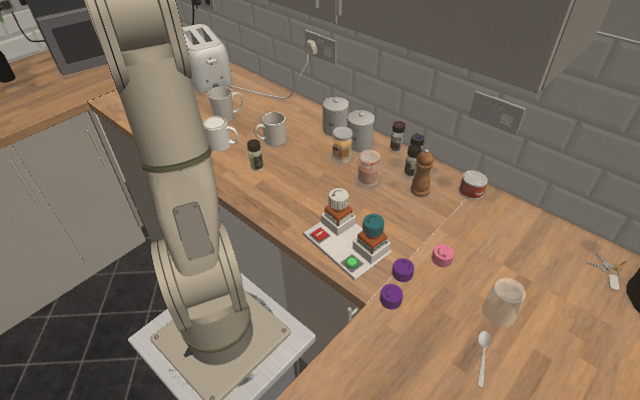

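View pics/side0.png

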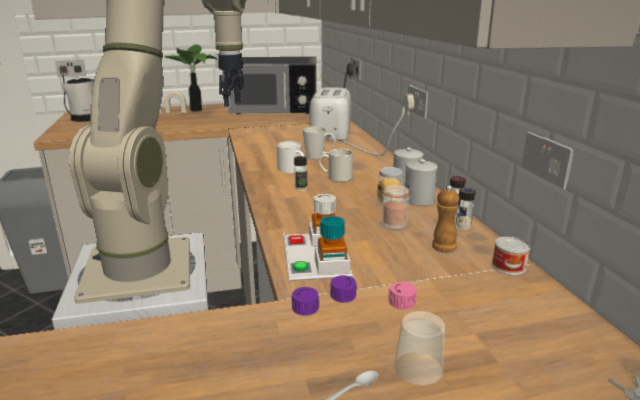

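View pics/wrist0.png

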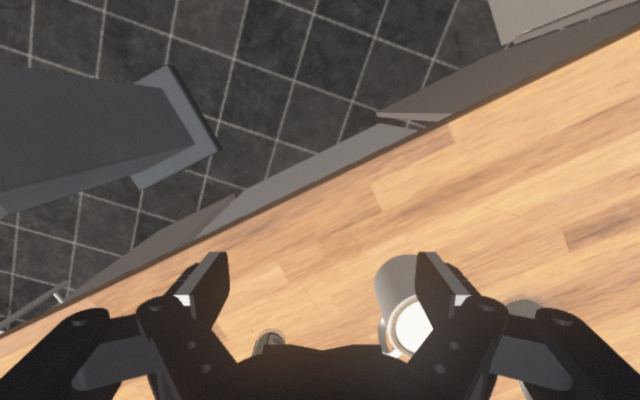

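The teal cap is at scene (373,224) behind the round green token (352,263). The white cap (338,200) is behind the red token (320,235). Lookalikes are the purple caps (403,269) and (391,296) and the pink one (443,255). I choose the teal cap; next I'll check it in a close crop and measure.

```bash
cat > h.py <<'E'
from plant import env, vision
import cv2, numpy as np
from scipy.spatial.transform import Rotation as R
def w2c(c,st=None):
    if "world_to_cam" in c: return np.array(c["world_to_cam"])
    T=np.eye(4);T[:3,:3]=R.from_rotvec(st["tcp_rot"]).as_matrix();T[:3,3]=st["tool_pos"]
    return np.linalg.inv(T@np.array(c["mount"]))
def K(c): return np.array([[c["fx"],0,c["cx"]],[0,c["fy"],c["cy"]],[0,0,1.]])
def ray(c,W,uv):
    p=cv2.undistortPoints(np.array(uv,float).reshape(-1,1,2),K(c),np.array(c["dist"])).reshape(-1,2)
    d=np.c_[p,np.ones(len(p))]; Ri=W[:3,:3].T
    return -Ri@W[:3,3], d@Ri.T
def plane(c,W,uv,z):
    o,d=ray(c,W,uv); return o+d*((z-o[2])/d[:,2])[:,None]
def cloud(c,W,m):
    v,u=np.nonzero(m&(c["depth"]>0)); o,d=ray(c,W,np.c_[u,v]); return o+d*c["depth"][v,u][:,None]
def mask(c,lo,hi):
    return cv2.inRange(cv2.cvtColor(c["color"],cv2.COLOR_RGB2HSV),np.array(lo),np.array(hi))>0
def biggest(m):
    n,l,s,ce=cv2.connectedComponentsWithStats(m.astype(np.uint8)); i=1+np.argmax(s[1:,4]); return l==i,s[i],ce[i]
E
python3 - <<'E'
from h import *
for n in("scene","side"):
    c=vision.capture(n);W=w2c(c)
    x0,y0=(290,170) if n=="scene" else (270,180)
    cv2.imwrite(f"pics/crop_{n}.png",cv2.resize(c["color"][y0:y0+120,x0:x0+140,::-1],None,fx=5,fy=5,interpolation=2))
    for nm,lo,hi in(("teal",(80,100,40),(98,255,255)),("green",(50,120,60),(75,255,255)),("red",(172,150,90),(180,255,255))):
        m=mask(c,lo,hi); 
        mm=np.zeros_like(m); mm[y0:y0+120,x0:x0+140]=m[y0:y0+120,x0:x0+140]
        b,s,ce=biggest(mm); p=cloud(c,W,b)
        print(n,nm,s,ce,"med",np.median(p,0),"min",np.percentile(p,2,0),"max",np.percentile(p,98,0))
        if nm=="teal":
            t=p[p[:,2]>np.percentile(p[:,2],98)-.006]
            print(" top", t.mean(0),(t.min(0)+t.max(0))/2,len(t), t.max(0)-t.min(0))
        else: print(" plane",plane(c,W,[ce],.016))
E
```

```text
scene teal [364 215  20  14 198] [373.99494949 221.77777778] med [ 0.42534968 -0.10840917  0.12199212] min [ 0.4035812  -0.12803048  0.11815101] max [ 0.44743365 -0.08319893  0.12484535]
 top [ 0.42508522 -0.10734543  0.12193402] [ 0.42614246 -0.10581103  0.1227192 ] 191 [0.04971023 0.04852859 0.00774335]
scene green [355 258   3   8   9] [356.44444444 261.77777778] med [ 0.3656135  -0.10675021  0.01672084] min [ 0.35635485 -0.11104601  0.01469762] max [ 0.37115575 -0.09616577  0.019937  ]
 plane [[ 0.36529037 -0.10516774  0.016     ]]Traceback (most recent call last):
  File "<stdin>", line 9, in <module>
  File "h.py", line 20, in biggest
    n,l,s,ce=cv2.connectedComponentsWithStats(m.astype(np.uint8)); i=1+np.argmax(s[1:,4]); return l==i,s[i],ce[i]
                                                                       ~~~~~~~~~^^^^^^^^^
    return _wrapfunc(a, 'argmax', axis=axis, out=out, **kwds)
    return bound(*args, **kwds)
ValueError: attempt to get argmax of an empty sequence
```

Run:
```python
from h import *
for n in("scene","side"):
    c=vision.capture(n);W=w2c(c)
    x0,y0=(290,170) if n=="scene" else (270,180)
    cv2.imwrite(f"pics/crop_{n}.png",cv2.resize(c["color"][y0:y0+120,x0:x0+140,::-1],None,fx=5,fy=5,interpolation=2))
    for nm,lo,hi in(("teal",(80,90,30),(98,255,255)),("green",(50,100,60),(75,255,255)),("red",(170,130,60),(180,255,255)),("red2",(0,200,60),(4,255,255))):
        m=mask(c,lo,hi); 
        mm=np.zeros_like(m); mm[y0:y0+120,x0:x0+140]=m[y0:y0+120,x0:x0+140]
        if mm.sum()<5: print(nm,"none");continue
        b,s,ce=biggest(mm); p=cloud(c,W,b)
        print(n,nm,s,ce,"med",np.median(p,0))
        if nm=="teal":
            t=p[p[:,2]>.117]
            print(" top", t.mean(0),(t.min(0)+t.max(0))/2,len(t), t.max(0)-t.min(0))
        else: print(" plane",plane(c,W,[ce],.016))
    # white caddy
    m=mask(c,(0,0,150),(180,40,255)); mm=np.zeros_like(m); mm[y0:y0+120,x0:x0+140]=m[y0:y0+120,x0:x0+140]
    p=cloud(c,W,mm); 
    t=p[(p[:,2]>.1)&(p[:,2]<.13)]; print(" whitecap",len(t),(t.min(0)+t.max(0))/2,t.max(0)-t.min(0))
    p=p[(p[:,2]<.05)&(p[:,2]>.003)]; 
    r=cv2.minAreaRect(p[:,:2].astype(np.float32)*1000); print(" caddy",r)
```

```text
scene teal [364 215  20  16 215] [373.97209302 221.94418605] med [ 0.4253991  -0.1079963   0.12175832]
 top [ 0.42477935 -0.10715582  0.12173837] [ 0.42607736 -0.10431618  0.12202734] 209 [0.04888771 0.04973224 0.00893331]
scene green [346 257  13  11 109] [351.72477064 262.        ] med [ 0.35596335 -0.09692799  0.01744835]
 plane [[ 0.35659312 -0.09645525  0.016     ]]
red none
red2 none
 whitecap 204 [0.44185098 0.02472955 0.11433211] [0.04985175 0.05346551 0.02517439]
 caddy ((399.629638671875, -73.83689880371094), (281.95562744140625, 140.16555786132812), 82.97184753417969)
side teal [321 216  23  23 479] [331.92066806 227.14613779] med [ 0.42316572 -0.12249698  0.11265045]
 top [ 0.42665227 -0.10817155  0.11869915] [ 0.42679602 -0.10542492  0.11910723] 185 [0.04792046 0.05113922 0.00418533]
side green [293 262  16  10 126] [300.32539683 266.07936508] med [ 0.35652718 -0.10341022  0.01404265]
 plane [[ 0.35597086 -0.10617179  0.016     ]]
red none
side red2 [290 237  13   6  46] [296.26086957 240.5       ] med [0.37253534 0.01862779 0.01373846]
 plane [[0.37116438 0.01460441 0.016     ]]
 whitecap 286 [0.54685822 0.04297709 0.1107055 ] [0.25686553 0.09608151 0.02129953]
 caddy ((509.558837890625, 115.67022705078125), (621.3745727539062, 215.14715576171875), 55.805397033691406)
```

View pics/crop_scene.png

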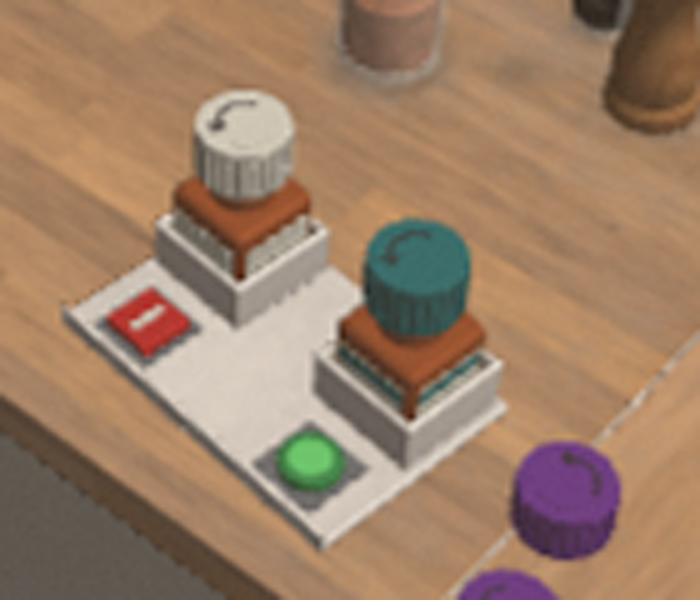

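View pics/crop_side.png

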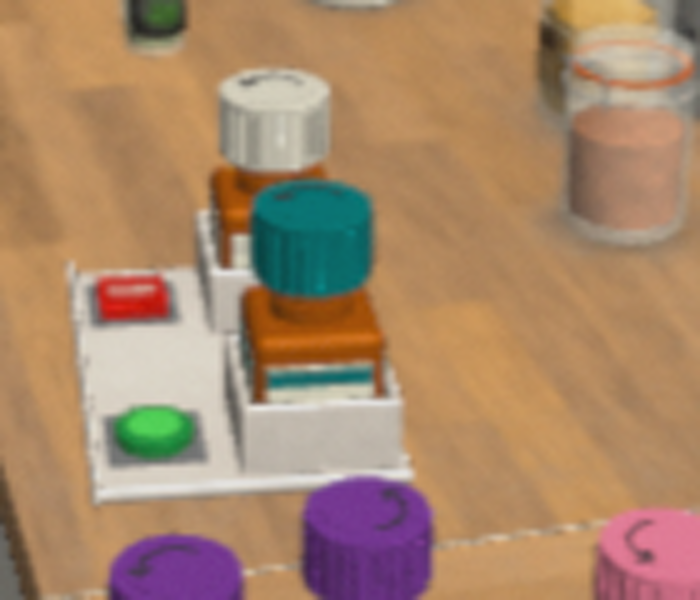

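Confirmed in the crops: the teal cap, scene crop (417,275), stands behind the round green token, crop (310,460). The caddy is yawed about -7°, and the cap centre is about (0.426, -0.105) with its top at z≈0.120. I'll swing the arm over on an arc.

```bash
python3 -m pendant '[[[0,0,5.5,-55,-15,0,-1],[0,0,5.5,-55,-15,0,-1],[0,0,5.5,-55,-15,0,-1],[0,0,5.5,-52,-15,0,-1],[0,0,5.5,-52,-15,0,-1],[0,0,5.5,-50,-15,0,-1],[0,0,5.5,-48,-15,0,-1],[0,0,5.5,-47,-15,0,-1]]]' 60
cat > togo.py <<'E'
from h import *
import sys
def go(t,A,s=None):
    s=s or env.state();M=R.from_rotvec(s["tcp_rot"]).as_matrix()
    y=M[:,1];az=np.degrees(np.arctan2(y[1],y[0]))
    print("pos",s["tool_pos"].round(4),"az",az.round(1),"zax",M[:,2].round(4),"q",s["qpos"].round(2),"gap",s["finger_gap"],"F",s["force"].round(1),"t",s["time_s"])
    print("shift tool mm",(M.T@(np.array(t)-s["tool_pos"])*1000).round(1),"turn z",round(-(A-az),1))
    c=M.T[:, :]@np.array([0,0,0]);
if __name__=="__main__": go([float(x) for x in sys.argv[1:4]],float(sys.argv[4]))
E
python3 togo.py .426 -.106 .36 -14
```

```text
time_s: 1.3
tool_pos: [0.4804, 0.1911, 0.4047]
tcp_rot: [1.814, 2.565, 0.0]
force: [0.7, 0.2, 0.7]
finger_gap: 0.0852
pos [0.4804 0.1911 0.4047] az 19.4 zax [ 2.e-04  2.e-04 -1.e+00] q [-0.71  0.09  0.26  1.76 -0.02  1.3  -0.11] gap 0.08523687471846815 F [0.7 0.2 0.7] t 1.3
shift tool mm [-262.1 -150.2   44.7] turn z 33.4
```

```bash
python3 -m pendant '[[[0,0,4.2,-37,-9,5,-1],[0,0,4.2,-37,-9,5,-1],[0,0,4.2,-37,-9,5,-1],[0,0,4.2,-37,-9,5,-1],[0,0,4.2,-37,-9,5,-1],[0,0,4.2,-37,-9,5,-1],[0,0,4.2,-37,-9,5,-1],[0,0,4.2,-37,-9,5,-1]]]'
python3 -m pendant '[[[0,0,0,0,0,0,-1],[0,0,0,0,0,0,-1]]]' >/dev/null
python3 togo.py .426 -.106 .36 -14
python3 - <<'E'
from h import *
st=env.state();c=vision.capture("wrist");W=w2c(c,st)
cv2.imwrite("pics/w1.png",c["color"][:,:,::-1])
b,s,ce=biggest(mask(c,(80,90,30),(98,255,255)));p=cloud(c,W,b);print(s,ce)
t=p[p[:,2]>np.percentile(p[:,2],90)-.005];print(t.mean(0),(t.min(0)+t.max(0))/2,t.max(0)-t.min(0))
cn=max(cv2.findContours(b.astype(np.uint8),0,1)[0],key=cv2.contourArea)
print(plane(c,W,[ce],.12), plane(c,W,[cv2.fitEllipse(cn)[0]],.12))
E
```

```text
time_s: 2.3
tool_pos: [0.4334, -0.1061, 0.3643]
tcp_rot: [-2.479, -1.929, -0.0]
force: [1.0, -0.1, 0.1]
finger_gap: 0.0856
pos [ 0.4344 -0.1041  0.3647] az -14.0 zax [ 2.e-04  5.e-04 -1.e+00] q [-0.41 -0.07  0.53  1.99  0.04  1.22 -0.14] gap 0.08557707125334517 F [ 0.5 -0.4  0.3] t 2.55
shift tool mm [-3.9 -7.7  4.7] turn z 0.0
[ 278  179   71   68 3549] [312.93124824 212.64412511]
[ 0.42799058 -0.10233997  0.12060979] [ 0.42789819 -0.10247635  0.11984587] [0.05073583 0.05076671 0.00666943]
[[ 0.42798851 -0.10232479  0.12      ]] [[ 0.42786338 -0.10176035  0.12      ]]
```

View pics/w1.png

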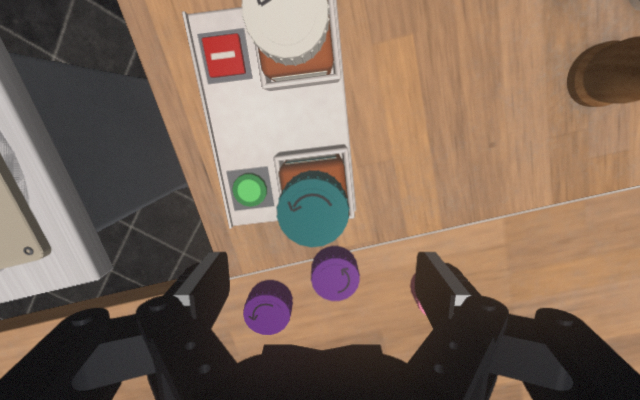

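```bash
python3 togo.py .427 -.104 .256 -14; python3 -m pendant '[[[0,0,0,-1,-3,14,-1],[0,0,0,-1,-4,14,-1],[0,0,0,0,0,20,-1],[0,0,0,0,0,20,-1],[0,0,0,0,0,15,-1],[0,0,0,0,0,10,-1],[0,0,0,0,0,8,-1],[0,0,0,0,0,6,-1]]]'
python3 togo.py .427 -.104 .256 -14
python3 - <<'E'
from h import *
c=vision.capture("side");cv2.imwrite("pics/s2.png",cv2.resize(c["color"][120:320,220:460,::-1],None,fx=3,fy=3))
E
```

```text
pos [ 0.4346 -0.1036  0.3647] az -13.9 zax [ 2.e-04  4.e-04 -1.e+00] q [-0.42 -0.07  0.53  1.99  0.04  1.22 -0.14] gap 0.08546320472760008 F [ 0.3  0.3 -0.3] t 2.6
shift tool mm [ -2.3  -7.3 108.7] turn z 0.1
time_s: 3.6
tool_pos: [0.4274, -0.1042, 0.2574]
tcp_rot: [2.475, 1.935, 0.0]
force: [0.5, 0.3, -0.3]
finger_gap: 0.0853
pos [ 0.4274 -0.1042  0.2574] az -13.9 zax [ 3.e-04  1.e-04 -1.e+00] q [-0.4   0.06  0.56  2.12 -0.04  0.96 -0.06] gap 0.08534320882766419 F [ 0.5  0.3 -0.3] t 3.6
shift tool mm [ 0.1 -0.4  1.4] turn z 0.1
```

View pics/s2.png

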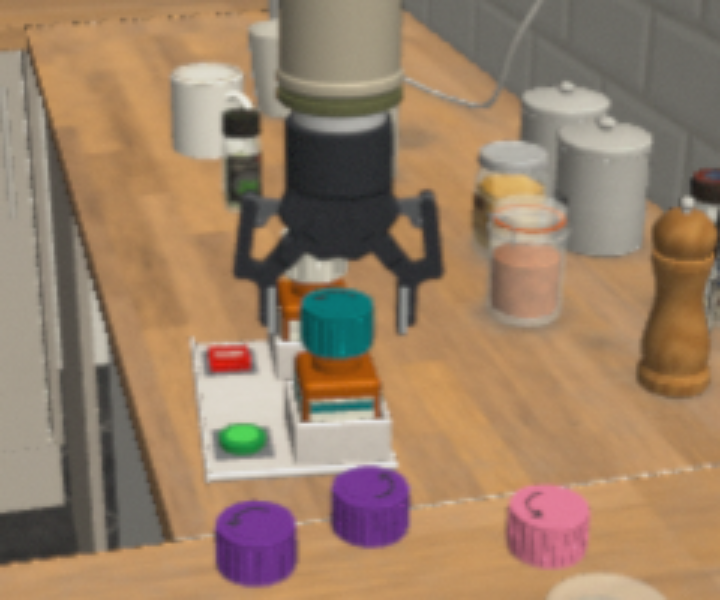

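The open fingers straddle the teal cap at crop (338,322), and the pads at (270,305) and (407,300) sit at cap height. Closing.

```bash
python3 -m pendant '[[[0,0,0,0,0,1,-0.3],[0,0,0,0,0,0,-0.1],[0,0,0,0,0,0,0.1],[0,0,0,0,0,0,0.3],[0,0,0,0,0,0,0.6],[0,0,0,0,0,0,1],[0,0,0,0,0,0,1],[0,0,0,0,0,0,1]]]' 80
python3 togo.py .427 -.104 .256 -14
python3 - <<'E'
from h import *
for n,y,x in(("side",120,220),("scene",140,260)):
  c=vision.capture(n);cv2.imwrite(f"pics/{n}3.png",cv2.resize(c["color"][y:y+160,x:x+200,::-1],None,fx=3.5,fy=3.5))
E
```

```text
time_s: 4.65
tool_pos: [0.4274, -0.1043, 0.2573]
tcp_rot: [2.475, 1.935, 0.001]
force: [-1.6, 0.0, 5.3]
finger_gap: 0.0518
pos [ 0.4274 -0.1043  0.2573] az -13.9 zax [ 7.e-04  4.e-04 -1.e+00] q [-0.4   0.06  0.56  2.12 -0.04  0.96 -0.06] gap 0.05181477456734575 F [-1.6  0.   5.3] t 4.65
shift tool mm [ 0.1 -0.5  1.3] turn z 0.1
```

View pics/side3.png

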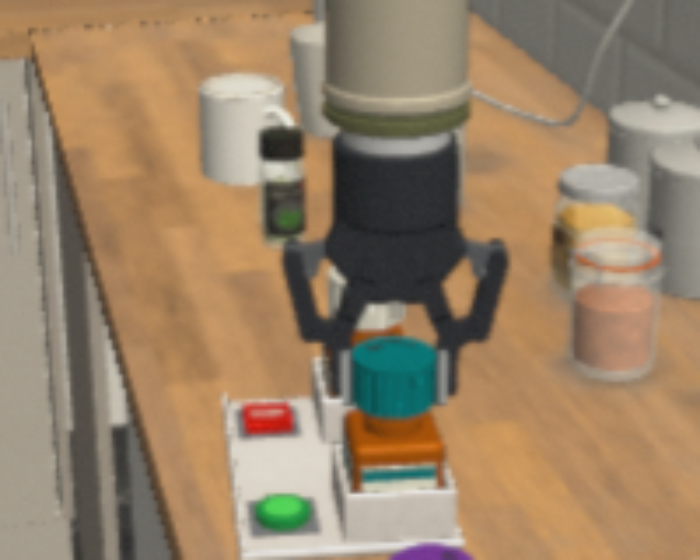

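Gap is 51.8 mm with a 5 N spring reaction, so the cap at crop (393,375) is gripped. Now press.

```bash
python3 -m pendant '[[[0,0,0,0,0,1.5,1],[0,0,0,0,0,1.5,1],[0,0,0,0,0,1.5,1],[0,0,0,0,0,1,1],[0,0,0,0,0,0,1],[0,0,0,0,0,0,1]]]'
python3 togo.py .427 -.104 .256 -14
```

```text
time_s: 5.5
tool_pos: [0.4275, -0.1043, 0.2521]
tcp_rot: [2.475, 1.935, 0.002]
force: [-3.0, 1.0, 10.9]
finger_gap: 0.0512
pos [ 0.4275 -0.1043  0.2521] az -14.0 zax [ 9.e-04  6.e-04 -1.e+00] q [-0.4   0.07  0.56  2.13 -0.05  0.95 -0.06] gap 0.051200573480603064 F [-3.   1.  10.9] t 5.5
shift tool mm [ 0.1 -0.6 -3.9] turn z 0.0
```

```bash
python3 -m pendant '[[[0,0,0,0,0,1,1],[0,0,0,0,0,0.5,1],[0,0,-4,0,0,0,1],[0,0,-5,0,0,0,1],[0,0,-5,0,0,0,1],[0,0,-5,0,0,0,1],[0,0,0,0,0,0,1]]]'
python3 togo.py .427 -.104 .256 48
python3 - <<'E'
from h import *
print(env.state()["ft_torque"])
c=vision.capture("scene");cv2.imwrite("pics/scene4.png",cv2.resize(c["color"][140:300,260:460,::-1],None,fx=3.5,fy=3.5))
E
```

```text
time_s: 6.38
tool_pos: [0.4286, -0.1044, 0.2518]
tcp_rot: [2.118, 2.317, 0.005]
force: [-3.6, 0.8, 20.2]
finger_gap: 0.0511
pos [ 0.4286 -0.1044  0.2518] az 5.1 zax [ 4.1e-03  6.0e-04 -1.0e+00] q [-0.38  0.08  0.54  2.13 -0.05  0.95  0.28] gap 0.05114854040131794 F [-3.6  0.8 20.2] t 6.375
shift tool mm [ 0.5 -1.5 -4.2] turn z -42.9
[0.19010953 0.79522747 0.14320228]
```

View pics/scene4.png

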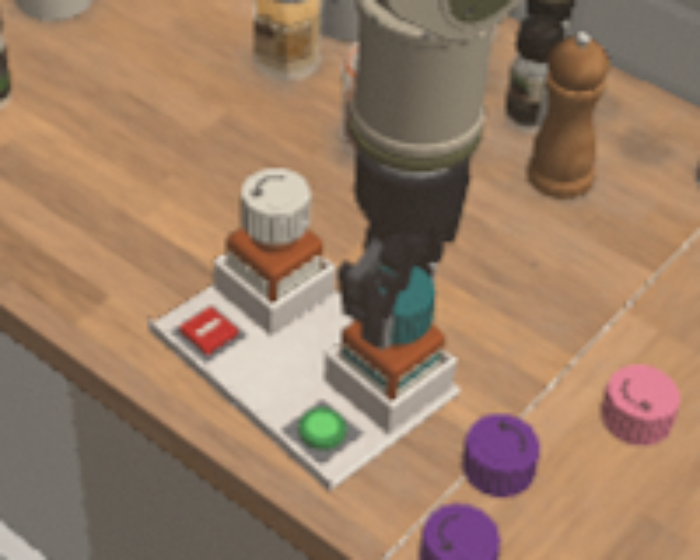

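Bottomed at 20 N and turned 19°. The white cap, crop (275,205), is untouched. Continue turning.

```bash
python3 -m pendant '[[[0,0,-6,0,0,0,1],[0,0,-6,0,0,0,1],[0,0,-6,0,0,0,1],[0,0,-6,0,0,0,1],[0,0,-6,0,0,0,1],[0,0,-6,0,0,0,1],[0,0,-6,0,0,0,1],[0,0,0,0,0,0,1]]]'
python3 togo.py .427 -.104 .256 48
python3 - <<'E'
from h import *
print(env.state()["ft_torque"])
st=env.state();c=vision.capture("wrist");cv2.imwrite("pics/w5.png",c["color"][:,:,::-1])
c=vision.capture("scene");cv2.imwrite("pics/scene5.png",cv2.resize(c["color"][140:300,260:460,::-1],None,fx=3.5,fy=3.5))
E
```

```text
time_s: 7.42
tool_pos: [0.4288, -0.1043, 0.2518]
tcp_rot: [1.146, 2.92, 0.003]
force: [-0.5, 1.9, 17.0]
finger_gap: 0.0514
pos [ 0.4288 -0.1043  0.2518] az 47.2 zax [ 5.e-03  4.e-04 -1.e+00] q [-0.34  0.08  0.5   2.12 -0.05  0.95  1.  ] gap 0.05135586291903086 F [-0.5  1.9 17. ] t 7.425
shift tool mm [ 1.5 -1.  -4.2] turn z -0.8
[0.17017396 0.2663703  0.07074862]
```

View pics/scene5.png

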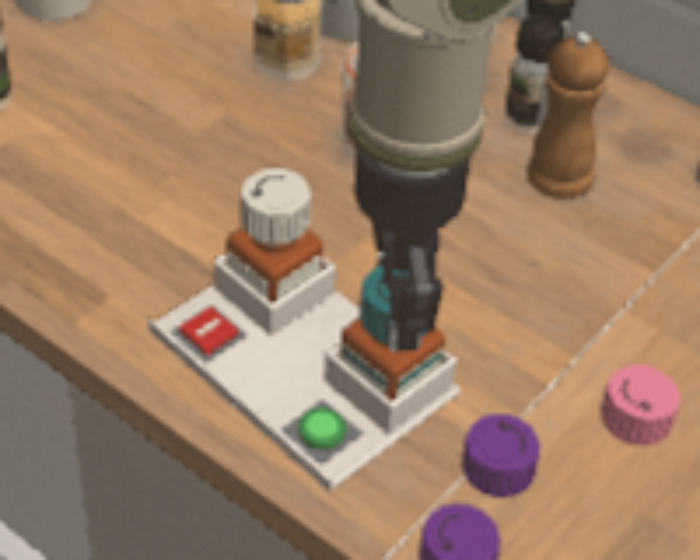

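View pics/w5.png

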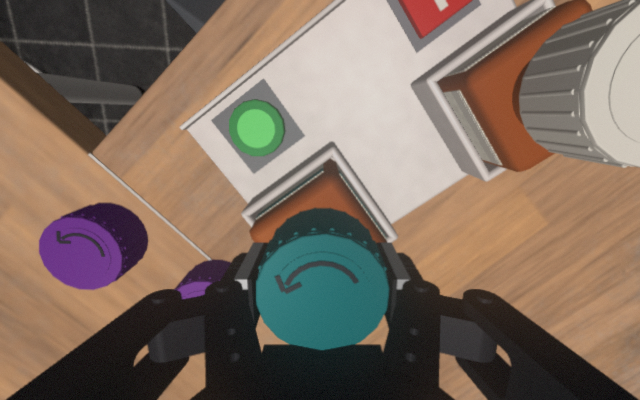

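The arrow on the cap, wrist (318,278), has the same orientation in the tool frame as before the turn, so the cap turned with the gripper by about 61°. The white cap is untouched. Lifting a little first to check that the bottle stays down.

```bash
python3 -m pendant '[[[0,0,0,0,0,-3,1],[0,0,0,0,0,-3,1],[0,0,0,0,0,-3,1],[0,0,0,0,0,-3,1],[0,0,0,0,0,0,1]]]'
python3 togo.py .427 -.104 .308 48
python3 - <<'E'
from h import *
c=vision.capture("side");cv2.imwrite("pics/side6.png",cv2.resize(c["color"][120:280,220:420,::-1],None,fx=3.5,fy=3.5))
E
```

```text
time_s: 8.15
tool_pos: [0.427, -0.1042, 0.2616]
tcp_rot: [-1.15, -2.923, 0.0]
force: [-0.3, -0.3, 0.4]
finger_gap: 0.0514
pos [ 0.427  -0.1042  0.2616] az 47.1 zax [-6.e-04  2.e-04 -1.e+00] q [-0.35  0.06  0.5   2.12 -0.03  0.97  0.99] gap 0.0513800001088219 F [-0.3 -0.3  0.4] t 8.15
shift tool mm [  0.1   0.1 -46.4] turn z -0.9
```

View pics/side6.png

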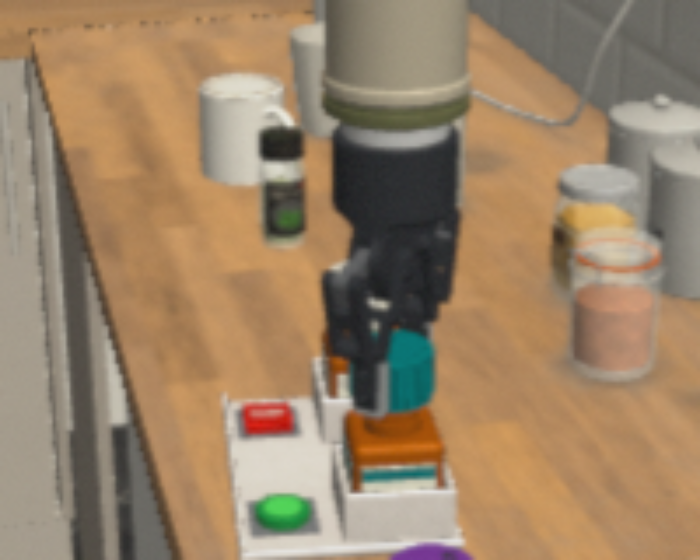

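The force is about 0 N and the bottle, crop (395,450), is still seated. Lift to about 50 mm.

```bash
python3 -m pendant '[[[0,0,0,0,0,-6,1],[0,0,0,0,0,-8,1],[0,0,0,0,0,-9,1],[0,0,0,0,0,-9,1],[0,0,0,0,0,-8,1],[0,0,0,0,0,-6,1],[0,0,0,0,0,0,1],[0,0,0,0,0,0,1]]]'
python3 togo.py .427 -.104 .308 48
python3 - <<'E'
from h import *
for n,y,x in(("side",120,220),("scene",140,260)):
  c=vision.capture(n);W=w2c(c);cv2.imwrite(f"pics/{n}7.png",cv2.resize(c["color"][y:y+160,x:x+200,::-1],None,fx=3.5,fy=3.5))
  b,s,ce=biggest(mask(c,(80,90,30),(98,255,255)));p=cloud(c,W,b);print(n,s,p.min(0),p.max(0),np.median(p,0))
E
```

```text
time_s: 9.2
tool_pos: [0.4272, -0.1041, 0.3075]
tcp_rot: [-1.15, -2.923, 0.0]
force: [0.3, 0.2, -0.2]
finger_gap: 0.0514
pos [ 0.4272 -0.1041  0.3075] az 47.1 zax [-3.e-04  1.e-04 -1.e+00] q [-0.36 -0.01  0.49  2.07  0.01  1.08  0.96] gap 0.05139433577752967 F [ 0.3  0.2 -0.2] t 9.2
shift tool mm [ 0.2 -0.  -0.5] turn z -0.9
side [331 194  13  24 263] [ 0.41539661 -0.13900024  0.13645903] [ 0.45059679 -0.080395    0.18842127] [ 0.43311331 -0.12745798  0.16295795]
scene [364 201   8  14  56] [ 0.39954911 -0.11042407  0.16739083] [ 0.43332519 -0.08000383  0.17472811] [ 0.41054278 -0.09483686  0.17182226]
```

View pics/side7.png

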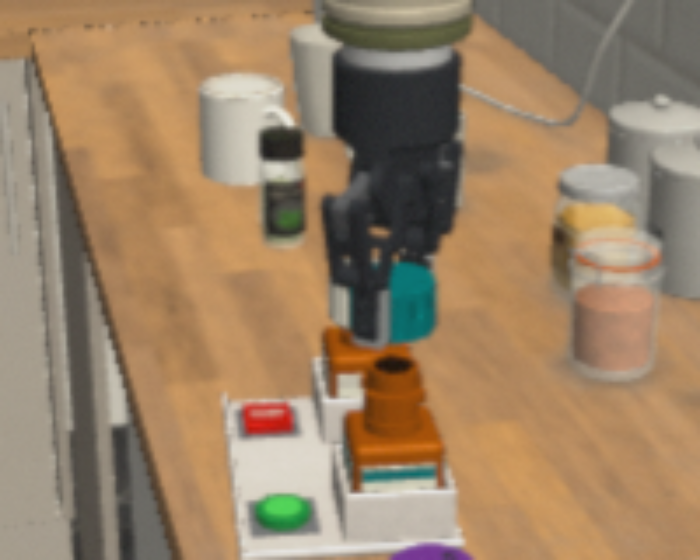

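View pics/scene7.png

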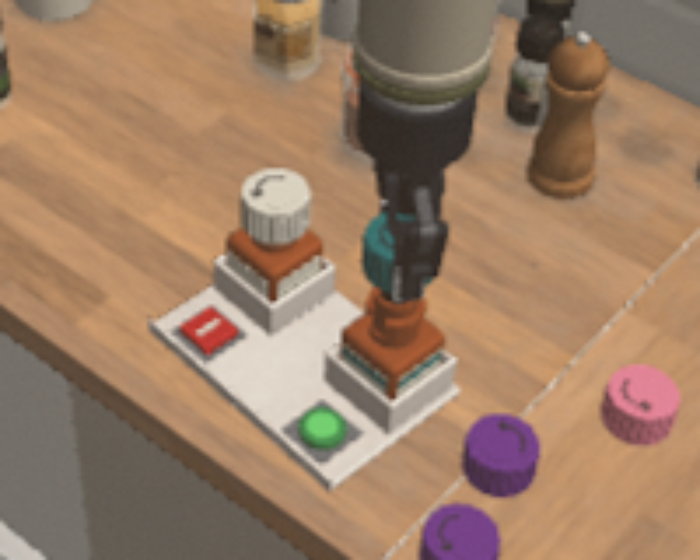

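The cap is off, held level above the open neck (side crop (393,365)), with its top at about 0.171 m, which is 50 mm up. Both bottles are seated and the white cap is still on. Handing in.

```bash
python3 -c "
from plant import env
print(env.close_job())"
```

```text
the job is handed in; nothing more can be done
None
```

I opened the teal bottle, the one behind the round green token, and handed the job in at about 9.3 s of the 40 s allowed. The job reports no verdict, so what follows is from my own last readings.

- **Opening:** I pressed the teal cap until it bottomed (about 20 N), turned it about 61° anticlockwise while pressed, and lifted it straight up. The arrow on the cap stayed fixed relative to the gripper, so it did not slip.
- **Cap at the end:** It is held at a 51.4 mm finger opening under the 80 N grip setting. It is level, over its own bottle, and about 50 mm higher than when closed. The arm was at rest with about 0 N on the wrist.
- **The rest of the scene:** In the last pictures both bottles stand in their wells, the white cap looks unturned, and the spice jar is where it was.
- **Disagreements:** The wrist camera and the fixed cameras differed by about 3 mm on the cap's position, so I used a value in between. The fingers and arm partly hid the cap in the last pictures, so its centring over the bottle comes mainly from the tool pose.

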